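# Shut the red tube drawer, then open the blue one

### The arm

A 6-joint arm with a two-finger parallel gripper is mounted at the origin on the work surface. World frame = base frame: x ahead of the robot, y to its left, z up, the work surface at z = 0. Lengths are in m, angles in rad, forces in N, time in s.
With the tool pointing down it reaches from about 0.425 to 1.125 m from the base axis. Payload 14.9 kg.
Tool frame: the origin (TCP) lies at the very end of the fingers, on their centre line; the grasp point (between the pads) lies 19 mm behind it (manip.pinch_z is the distance from the TCP to the grasp point, in m); z points along the fingers, y is the line along which they close (so a half turn about z gives the same grasp; the last joint's range is limited). The gripper opens to 91 mm and grips with 3 to 60 N. Pads are 32 mm wide; open, the fingers measure 118 mm over their backs; the gripper's body (76 mm by 178 mm) begins 60 mm behind the grasp point.
Start: joints at [1.262, 0.379, 1.734, -0, 1.028, -0.033], TCP at [0.191, 0.674, 0.214] pointing down, gripper open.
Joint ranges: [-2.77, 2.77], [-0.74, 2.19], [0, 2.66], [-1.06, 4.2], [0.31, 2.87], [-3.08, 3.08]. Speed limits (rad/s): [1.89, 1.89, 2.39, 3.14, 3.14, 3.14].

### API

Orientations are given as [roll, pitch, yaw] about the fixed x, y, z axes, in that order (R = Rz(yaw) Ry(pitch) Rx(roll)).
In Python, from plant import manip gives the robot as it stands. Calls block until the motion is done:
- manip.move_ptp(position, orientation): joint-space move of the TCP to a pose.
- manip.move_straight(position, attitude=None, speed=0.15): straight line of the TCP; attitude=None keeps the orientation; speed is the mean speed in m/s.
- manip.goto_joints(angles): joint-space move.
- manip.set_gripper(opening, newtons=None): opening from 0.0 (shut) to 1.0 (fully open); newtons is the grip in N (None keeps the last); returns when the fingers have stopped.
- manip.pause(seconds).
- manip.inverse_kinematics(position, orientation): joint angles nearest the present ones, or None.
- manip.read_camera(name): name is "side" or "top" or "wrist"; returns the picture (400x640x3 uint8, red, green, blue); there is no depth.
- manip.camera_model(name): a dict with "vfov" (degrees; the focal length in pixels is half the picture's height over the tangent of half this angle, whatever the lens; pixels are square), "cx", "cy" (the principal point, pixels), "R" (3x3) and "t" (3): a world point X has camera coordinates R X + t. Camera axes: x right, y down, z forward; pixel columns grow to the right and rows downward; lengths in m; the calibration is good to about 2 mm. A picture is of the moment at which its call begins: read the wrist's pose just before it. camera_model takes no time and is no camera call; for the wrist camera it gives the pose at the moment of the call.
A pose or a line that the arm cannot do raises manip.PlanningError and nothing moves.
- manip.sign_off(): hands the job in; it is judged then, once.
Trained networks look in the newest picture that a camera, given by its name, has taken for a name from the list of things; names that differ only in an ending like _2 or _b are one class to them, and where a whole thing is asked for, a point or a joint stands for the part that bears it (a point fixed in the world has none). Each returns a list of dicts, best first, with "confidence" (0 to 1); they miss things now and then, are a little off and sometimes report something else, mostly with a low value. They report only what shows in the picture. A call takes as long as a camera call.
- manip.outline_of(camera, label): "mask" (400x640 bool, what is visible of it) and "bbox" ([left, top, right, bottom] in pixels, round what is visible of it).
Readings, each from a call of its own:
- manip.read_t(): time.
- manip.read_joints(): joint angles.
- manip.read_qd(): joint speeds.
- manip.read_joint_torque(): joint torques, N m.
- manip.read_ee_pos(): TCP position.
- manip.read_orientation(): TCP orientation.
- manip.read_force(): force on the tool from outside, world axes, zero at the start.
- manip.read_wrist_torque(): the same for the moment, N m.
- manip.read_width(): opening from 0.0 (shut) to 1.0 (fully open).
- manip.read_gripper_force(): force on a finger pad.
Only numpy, scipy, OpenCV 4.12 (cv2) and the standard library are available. Lean on these libraries where they do the work, as an engineer would, in place of code of your own. Each camera call takes 0.05 s, during which the arm holds its last target. There are 200 camera calls.

### The job

On the cytometry bench stands a white chest with three drawers side by side that lets only one drawer be open at a time. Push the open red drawer fully home, then pull the blue drawer out to its stop and leave it open, with the red one still shut.

Things in the scene. Friction and masses are not known exactly. Their poses are not given: they have to be found in the camera images.
- red_drawer (a joint): how far the red-fronted drawer is out, in m: 0 = shut, 0.12 = at its stop; open at the start. The drawers (red, blue, grey) stand side by side, 115 mm apart, in any order, in a fixed white chest 370 mm wide, 240 deep, 120 high. They slide level with 1.5 N friction and stay where left. While one is out (over 30 mm) the others are locked; with all shut any one can be pulled.
- blue_drawer (a joint): how far the blue-fronted drawer of the same chest is out, in m: 0 = shut, 0.12 = out to its stop. At the start it is shut, and locked (it gives no more than about 10 mm) until the red drawer is home.
- red_drawer_handle (a point): middle of the red drawer's handle: a level red bar 10 mm thick, 80 mm long along the point's y, on two 8 mm posts at y = -36 and +36 mm; pinch or hook it from above. Its axis is 40 mm out from the drawer front, 95 mm above the bench, 25 mm below the chest top. Axes turn with the chest: +x points into it (push that way to shut, -x opens), z up.
- blue_drawer_handle (a point): middle of the blue drawer's handle: the same bar as on the red drawer, in blue, of the same size, height and axes (+x points into the chest, pull towards -x to open).

How it is judged:
On the way, in this order (a step that is already met when the one before it is completed fails the run):
1. the red drawer is pushed home (within 12 mm) while the blue one is still shut (value of joint red_drawer below 0.012 m and value of joint blue_drawer below 0.02 m), for 0.2 s.
2. the blue drawer is pulled out at least 100 mm (value of joint blue_drawer above 0.1 m), for 0.2 s.
At the end, for the whole second after the job is handed in: The red drawer is shut to within 12 mm and the blue drawer stands out 100 mm or more (its stop is at 120 mm), at rest (value of joint red_drawer below 0.012 m and value of joint blue_drawer above 0.1 m and velocity of joint blue_drawer between -0.02 and 0.02 m/s); the robot touches nothing.
It also fails if it takes over 46 s, if anything falls off the work surface, if the arm or the gripper's body presses on something with over 40 N, if the wrist force passes 120 N, or if a joint passes its speed limit or range.

## Working session

There is one attempt and no reset: what is moved stays moved. The work goes in short steps, each a Python script; the robot and the scene stay as the last script left them, time stands still between calls to the robot, and variables do not carry over. Pictures are saved under pics/ and viewed, at most 10 in all, crops included, and the job is handed in when it is done.

```bash
mkdir -p pics; python3 - <<'E'
from plant import manip
import cv2,numpy as np
ims=[]
for c in ["side","top"]:
    im=manip.read_camera(c); ims.append(im)
    m=manip.camera_model(c); print(c,m['vfov'],m['cx'],m['cy'],np.round(m['R'],3).tolist(),np.round(m['t'],3))
    for l in ["red_drawer_handle","blue_drawer_handle","red_drawer","blue_drawer"]:
        for d in manip.outline_of(c,l)[:2]:
            print(c,l,round(d['confidence'],2),d['bbox'],d['mask'].sum())
for c,im in zip("st",ims): cv2.imwrite(f"pics/{c}0.png",im[...,::-1])
print(manip.read_t(),manip.read_orientation())
E
```

```text
side 48.75611541008364 324.6945517196646 200.48884378953042 [[-0.896, -0.444, 0.011], [-0.355, 0.702, -0.617], [0.266, -0.557, -0.787]] [0.56  0.265 0.574]
side red_drawer_handle 0.97 [307.8, 143.7, 413.9, 236.8] 5257
side blue_drawer_handle 0.66 [333.5, 95.9, 388.3, 147.9] 1237
side red_drawer 0.63 [310.4, 146.1, 417.1, 236.0] 5387
side blue_drawer 0.88 [336.1, 94.9, 381.3, 150.5] 1328
top 52.7535454466094 322.1889541283012 202.98745358713995 [[0.017, -0.999, 0.035], [-0.992, -0.022, -0.126], [0.126, -0.033, -0.991]] [-0.007  0.657  0.665]
top red_drawer_handle 0.68 [324.1, 198.3, 400.4, 292.1] 4693
top blue_drawer_handle 0.67 [388.9, 194.4, 463.9, 232.8] 1590
top red_drawer 0.65 [326.6, 196.5, 398.9, 291.9] 4479
top blue_drawer 0.65 [388.6, 192.5, 467.9, 237.4] 1621
0.5 [-3.14150659e+00  8.63007749e-06  2.86580374e+00]
```

View pics/s0.png

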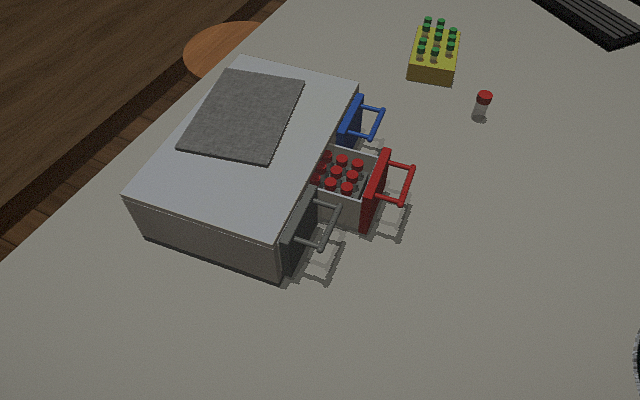

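View pics/t0.png

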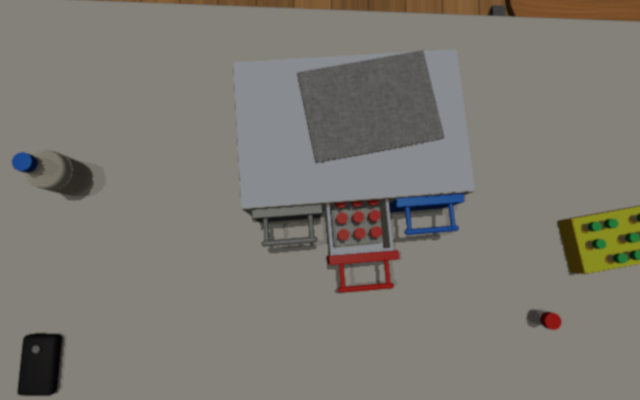

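The pictures show red (middle) open, blue on the right of the top view and grey on the left. In the top view the red bar runs about (340,289)–(393,286) and the blue bar about (406,232)–(457,228). In the side view red is about (411,167)–(402,203) and blue about (382,110)–(371,138).

```bash
cat > h.py <<'E'
from plant import manip
import numpy as np
def bp(c,px,z,m=None):
    m=m or manip.camera_model(c); f=200/np.tan(np.radians(m['vfov']/2))
    R=np.array(m['R']);o=-R.T@m['t']
    d=R.T@np.array([(px[0]-m['cx'])/f,(px[1]-m['cy'])/f,1])
    return o+d*(z-o[2])/d[2]
E
python3 - <<'E'
from h import *
P=[("top",(340,289),(393,286),.095),("top",(406,232),(457,228),.095),("top",(264,243),(316,239),.095),("top",(243,207),(470,191),.12),
("side",(411,167),(402,203),.095),("side",(382,110),(371,138),.095),("side",(358,82),(275,242),.12)]
for c,a,b,z in P:
    A,B=bp(c,a,z),bp(c,b,z); v=A-B
    print(c,a,A.round(4)[:2],B.round(4)[:2],"mid",((A+B)/2).round(4)[:2],"len",np.linalg.norm(v).round(4),"ang",np.degrees(np.arctan2(-v[0],v[1])).round(1))
print(manip.read_ee_pos())
E
```

```text
top (340, 289) [ 0.5145 -0.023 ] [ 0.5204 -0.1073] mid [ 0.5174 -0.0652] len 0.0844 ang 4.0
top (406, 232) [ 0.6064 -0.1288] [ 0.6145 -0.2124] mid [ 0.6104 -0.1706] len 0.084 ang 5.5
top (264, 243) [0.5845 0.0989] [0.5924 0.0163] mid [0.5885 0.0576] len 0.0829 ang 5.5
top (243, 207) [0.6386 0.1304] [ 0.6717 -0.2254] mid [ 0.6552 -0.0475] len 0.3574 ang 5.3
side (411, 167) [ 0.525 -0.103] [ 0.5127 -0.0287] mid [ 0.5189 -0.0658] len 0.0754 ang -170.6
side (382, 110) [ 0.6165 -0.2092] [ 0.6066 -0.1349] mid [ 0.6116 -0.172 ] len 0.075 ang -172.4
side (358, 82) [ 0.6745 -0.2315] [0.6357 0.1276] mid [ 0.6551 -0.0519] len 0.3612 ang -173.8
[0.19063333 0.67353527 0.21389179]
```

```bash
python3 - <<'E'
from h import *
import cv2
O=[np.pi,0,np.radians(95.6)]
manip.move_straight([.19,.674,.33],speed=.2)
manip.move_ptp([.518,-.0655,.25],O)
manip.set_gripper(.36)
m=manip.camera_model("wrist"); im=manip.read_camera("wrist")
cv2.imwrite("pics/w1.png",im[...,::-1])
for l in ["red_drawer_handle"]:
    for d in manip.outline_of("wrist",l)[:2]: print(d['confidence'],d['bbox'])
np.save("m.npy",m,allow_pickle=True)
print(manip.read_t(),manip.read_joints(),manip.read_width(),manip.read_force())
E
```

```text
0.74 [311.8, 139.8, 448.1, 229.4]
5.1833 [-1.70433678e-01  4.96682918e-02  2.06807850e+00 -5.75757889e-06
  1.02378592e+00 -2.68102352e-01] 0.3626726154722311 [ 0.0706344  -0.71622023 -0.15227876]
```

View pics/w1.png

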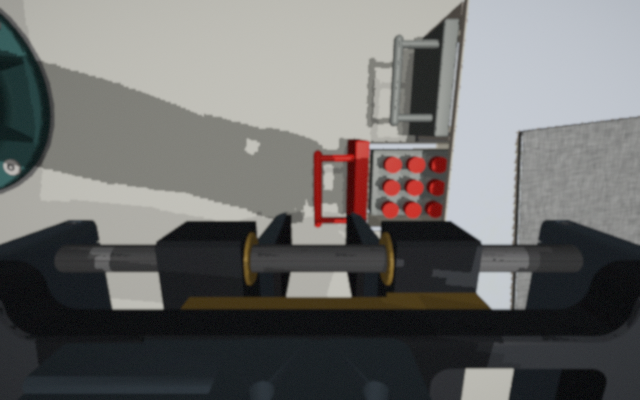

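The wrist picture shows the red bar running from (318,152) to (319,225), between the finger columns (about 290 and 350). I'll check the back-projection, then descend, pinch and push.

```bash
python3 - <<'E'
from h import *
m=np.load("m.npy",allow_pickle=True).item()
A,B=bp(0,(318,152),.095,m),bp(0,(319,225),.095,m); M=(A+B)/2
print(A,B,M,np.linalg.norm(A-B))
E=np.array([.518,-.0655])
u=np.array([np.cos(np.radians(5.6)),np.sin(np.radians(5.6))])
d=(M[:2]-E)@u; print("dx",d)
assert abs(d)<.012
E=E+d*u*.7
manip.move_straight([*E,.25]); manip.move_straight([*E,.12])
print(manip.read_force())
manip.move_straight([*E,.077],speed=.08); print(manip.read_force())
manip.set_gripper(0,15); print(manip.read_width(),manip.read_gripper_force(),manip.read_force())
manip.move_straight([*(E+.06*u),.077],speed=.1); f=manip.read_force();print(f)
s=.06
while s<.11:
    s+=.004; manip.move_straight([*(E+s*u),.077],speed=.04); f=manip.read_force(); print(round(s,3),f.round(1))
    if abs(f[0])>8: break
print(manip.read_t(),manip.read_ee_pos())
E
```

```text
[ 0.5134123  -0.02385013  0.095     ] [ 0.52288501 -0.10794304  0.095     ] [ 0.51814865 -0.06589659  0.095     ] 0.0846247599456842
dx 0.00010924292398026186
[-0.16342646  0.53291718 -0.00281662]
[-0.18924742  0.14193038  0.88150474]
0.10504769259229484 15.00039204955101 [-1.96705479  1.39087836  5.15964519]
[0.49629707 2.49358521 4.56229347]
0.064 [1.6 2.1 5.1]
0.068 [1.  3.1 5.9]
0.072 [1.2 1.9 6.6]
0.076 [1.1 2.  6.5]
0.08 [1.6 2.4 6.7]
0.084 [-13.8  -0.4  15.8]
9.8667 [ 0.59887719 -0.05743777  0.07655519]
```

The drawer hit its home stop after about 82 mm, which fits the estimate. Next is blue. Red's shut position plus 115 mm gives (.611,-.172), matching the camera.

```bash
python3 - <<'E'
from h import *
import cv2
O=[np.pi,0,np.radians(95.6)]
u=np.array([np.cos(np.radians(5.6)),np.sin(np.radians(5.6))])
p=manip.read_ee_pos()
manip.set_gripper(.36); manip.move_straight([p[0],p[1],.2],speed=.15)
manip.pause(.3)
E=np.array([.611,-.1715])
manip.move_straight([*E,.2])
m=manip.camera_model("wrist"); im=manip.read_camera("wrist"); cv2.imwrite("pics/w2.png",im[...,::-1])
np.save("m.npy",m,allow_pickle=True)
for l in ["blue_drawer_handle","red_drawer_handle"]:
    for d in manip.outline_of("wrist",l)[:2]: print(l,d['confidence'],d['bbox'])
print(manip.read_t())
E
```

```text
blue_drawer_handle 0.91 [313.7, 139.8, 381.4, 243.8]
red_drawer_handle 0.94 [308.5, 1.3, 384.9, 138.6]
12.75
```

View pics/w2.png

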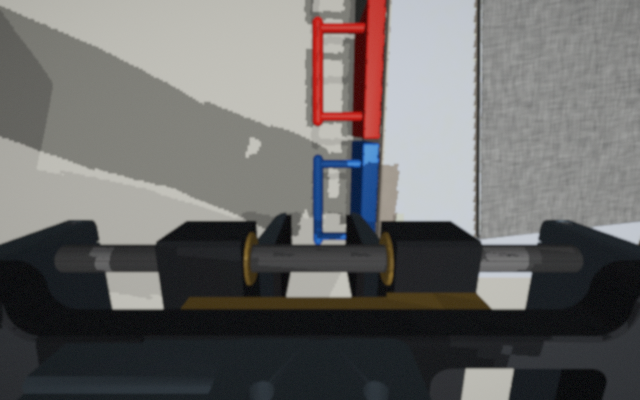

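Red is shut and level with blue: the red bar is at column 318 and the blue bar at column 318, rows 157–242. The fingers are centred on the blue bar, so I'll pinch and pull.

```bash
python3 - <<'E'
from h import *
import cv2
m=np.load("m.npy",allow_pickle=True).item()
A,B=bp(0,(318,157),.095,m),bp(0,(318,242),.095,m); M=(A+B)/2; print(M)
u=np.array([np.cos(np.radians(5.6)),np.sin(np.radians(5.6))])
E=np.array([.611,-.1715]); d=(M[:2]-E)@u; print(d); assert abs(d)<.01
manip.move_straight([*E,.12]); manip.move_straight([*E,.077],speed=.08); print(manip.read_force())
manip.set_gripper(0,20); print(manip.read_width(),manip.read_gripper_force())
manip.move_straight([*(E-.10*u),.077],speed=.08); print(manip.read_force())
s=.10
while s<.13:
    s+=.004; manip.move_straight([*(E-s*u),.077],speed=.03); f=manip.read_force(); print(round(s,3),f.round(1))
    if f[0]>8: break
print(manip.read_width())
manip.set_gripper(.36); manip.pause(.2)
p=manip.read_ee_pos(); manip.move_straight([p[0],p[1],.25],speed=.12)
for c in ["top","wrist"]: cv2.imwrite(f"pics/{c}3.png",manip.read_camera(c)[...,::-1])
print(manip.read_t(),manip.read_force())
E
```

```text
[ 0.61056671 -0.17267318  0.095     ]
-0.0005457057740017052
[-0.19375015 -0.03219827  0.44414247]
0.10107345472497302 20.00241994857788
[-1.54391784 -2.16341827  8.5737113 ]
0.104 [-1.6 -2.1  7.9]
0.108 [-1.4 -2.4  8.5]
0.112 [-0.5 -1.   9.4]
0.116 [-1.3 -2.2 10. ]
0.12 [ 0.  -1.8  7.9]
0.124 [ 33.7  11.6 -20.5]
0.10003741709474452
20.1417 [-0.48119881  0.64893084  0.13044547]
```

View pics/wrist3.png

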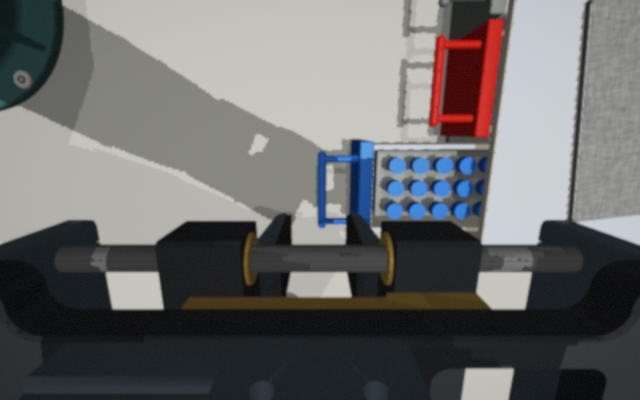

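The blue drawer is out at its stop (bar at column 322, rows 153–226). Red is flush with the chest, and the gripper is clear of everything.

```bash
python3 -c "
from plant import manip
print(manip.sign_off())"
```

```text
the job is handed in; nothing more can be done
None
```

The red drawer is pushed home and the blue drawer is pulled out to its stop, with the gripper clear of both; I handed the job in at about 20 s of the 46 s allowed, and no verdict came back.

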